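# Slot a driver card and hold the bayonet key turned in a servo test bay

### The job

Take the metal card that leans on the small stand and stand it on edge, upright and fully down, in the one empty slot of the test bay, and let go of it. Then take the bayonet key, push it down into the bay's round socket against the spring, twist it clockwise (seen from above) about a quarter turn to its stop, and finish while still holding it there: it springs back if let go, so the program ends gripping the turned key. Leave the other things on the bench where they are.

Things in the scene. Friction and masses are not known exactly. Their poses are not given: they have to be found in the camera images.
- card_centre (a point): Centre of the loose card: plain aluminium plate 90 wide (its x), 5 thick (y), 100 tall (z, up along the plate), 0.08-0.17 kg, flat black chips (2 mm proud) low on both faces; front and back alike. It starts on the stand leaning 0.42 rad from vertical, top towards the robot. Grip it across its thickness in the free upper 38, with the gripper tilted as the card leans.
- stand: Fixed small steel stand under the card; origin on the table at the stand's centre. Its back plate (70 wide, 8 thick, on the robot's side of the card) reaches only 50 up along the card, and a 10 high lip holds the card's lower edge in front, about 20 above the table: the card is drawn out upwards along its own plane.
- slot (a point): Centre of the floor of the empty slot, 16 above the table. The slot runs along its x (100 long inside, takes the card's 90 width), 9 wide (y), 24 deep plus a flared lead-in about 10 high; z up. The seated card's centre is 50 above this point. It is one of three parallel black holders 65 apart; which one is empty varies.
- bay: The fixed test bay: aluminium base 130 x 290 x 10, origin under its centre, z up. At its +y end is the grey socket block (axis 105 from the origin along y); slots lie at y = -115, -50 and +15, one empty, the others with fixed cards like the loose one (planes along x, top edges 116 above the table).
- key_centre (a point): Centre of the loose bayonet key, half-way up its 68 height; z up, standing on the table. Black round body 32 diameter, 30 high (foot chamfered to 25), above it a grey wing to grip, 44 long (x), 12 thick (y), 38 tall. Two steel lugs 7 wide on the body along +x and -x, in line with the wing, 46 over both, 4 to 14 above the foot. A half turn leaves it alike. 0.06-0.13 kg.
- socket (a point): Centre of the socket's mouth, on the top face of the grey 76 square block, 60 above the table; z up. Steel bore 36 diameter, lip 8 thick, with two entry slots for the lugs (11 wide, out to 26 from the axis) along +x and -x here, so the wing must lie along this x to enter. The key's foot meets the spring plate 16 below the mouth.
- plunger (a joint): Sinking of the spring plate under the key in the socket, m: 0 free, 0.010 fully down (key's foot 26 below the mouth). Takes 2 N growing to 7 N. From 0.006 on the lugs are under the lip and the key can turn clockwise; once turned, the lugs may rest up under the lip at 0.006.
- rotor (a joint): Turn of the sprung rotor in the socket, rad, carried along by the key's lugs with up to 0.1 rad of play either way: 0 at rest (forks in line with the entry slots), growing clockwise seen from above to 1.45 at its stop. Return spring 0.10 to 0.17 N m; it comes back to 0 if the key is let go.
- servo_bracket: bystander: small black servo in an aluminium U bracket, 62 x 30 x 45; origin at the centre of its underside
- servo: bystander: small black servo, 54 x 20 x 42; origin at the centre of its underside
- screw_jar: bystander: glass jar, 54 diameter, 65 high; origin at the centre of its underside
- strip: bystander: flat perforated steel strip 150 x 22 x 4; origin at the centre of its underside
- tape_roll: bystander: black ring-shaped roll, 90 diameter, 20 high; origin at the centre of its underside
- screwdriver: bystander: screwdriver lying on the table; origin within the tool
- wrench: bystander: wrench lying on the table; origin within the tool
Not all that is in view belongs to the job. There is more than one size of the part that bears card_centre; the job needs the smaller.

How it is judged:
On the way, in this order (a step that is already met when the one before it is completed fails the run):
1. the card stands upright, fully down in the empty slot, and is let go (horizontal distance between card_centre and slot below 0.012 m and z of card_centre in the frame of slot below 0.054 m and angle between card_centre's own z axis and vertical below 0.2 rad and contact force between the fingers and card below 0.1 N), for 0.3 s.
2. the key is pushed down in the socket against the spring (value of joint plunger above 0.006 m and horizontal distance between key_centre and socket below 0.006 m), for 0.1 s.
At the end, for the whole second after the job is handed in: Gripper still holds the key (over 1 N) upright in the socket (within 6 mm, 0.15 rad), spring plate over 4.5 mm down, rotor turned over 1.25 rad; the card stands untouched in the empty slot (within 12 mm sideways, 4 mm of fully down, tilt under 0.2 rad) (all of step 1 and value of joint rotor above 1.25 rad and value of joint plunger above 0.0045 m and horizontal distance between key_centre and socket below 0.006 m and angle between key_centre's own z axis and vertical below 0.15 rad and contact force between the fingers and key above 1 N and contact force between the arm and card below 0.1 N); the arm keeps its last pose, push and grip.
It fails at once if a bystander is moved by more than 30 mm (distance of any of servo_bracket, servo, screw_jar, strip, tape_roll, screwdriver, wrench from where it was at the start of the episode above 0.03 m).
It also fails if it takes over 62 s, if anything falls off the work surface, if the arm or the gripper's body presses on something with over 40 N, if the wrist force passes 120 N, or if a joint passes its speed limit or range.

### The arm

A 7-joint arm with a two-finger parallel gripper is mounted at the origin on the work surface. World frame = base frame: x ahead of the robot, y to its left, z up, the work surface at z = 0. Lengths are in m, angles in rad, forces in N, time in s.
With the tool pointing down it reaches from about 0.425 to 0.925 m from the base axis. Payload 6.8 kg.
Tool frame: the origin (TCP) lies on the centre line of the jaws, within the pads' length; the fingertips stand 8 mm ahead of it and the grasp point (between the pads) lies 11 mm behind it (bot.tips_ahead is the distance from the TCP to the fingertips, in m); z points along the fingers, y is the line along which they close (so a half turn about z gives the same grasp; the last joint's range is limited). The gripper opens to 85 mm and grips with 20 to 120 N. Pads are 22 mm wide; open, the fingers measure 114 mm over their backs; the gripper's body (76 mm by 85 mm) begins 54 mm behind the grasp point. The pads swing forward as they close: fully open they stand 13 mm farther back than shut.
Start: joints at [-1.343, 0.477, 0.022, 1.555, -0.011, 1.109, -0.083], TCP at [0.222, 0.637, 0.239] pointing down, gripper open.
Joint ranges: [-2.96, 2.96], [-0.34, 2.1], [-1.41, 1.46], [0.24, 2.44], [-1.37, 4.51], [0.17, 1.92], [-2.96, 2.96]. Speed limits (rad/s): [2.39, 2.39, 3.14, 3.14, 3.14, 3.14, 3.14].

### API

Orientations are given as a unit quaternion [w, x, y, z].
In Python, from station import bot gives the robot as it stands.
- The arm moves only by the tool send_rows, never from a script. Its argument "deltas" is text: rows parted by semicolons, each of 4 numbers parted by spaces: the shift along the tool's x, y, z in m, then the turn about the tool's z in degrees. In form: x y z spin; .... A call has 1 to 5 rows; each row is the pose to reach, as a shift and turn from the pose commanded when the call began, along the tool's axes at that moment; what a row does not reach only later rows make up. A row lasts 1/10 s, in which the tool goes at most 50 mm and 8.59 degrees, less where a joint would pass 70% of its speed; a pose out of reach is approached as far as the arm can. A call with a gripper value outside its range is refused whole. "claw" is the opening, from 0 (shut) to 1 (fully open), set as the call begins (left out, the last holds). The fingers move at their own pace and stop on an object; "force" is the grip in N (left out, the last holds). Time passes only in rows, so rows that repeat a pose let the fingers close. It gives the time, the measured TCP pose, the force, the opening and the grip force at its end, in the units of the state.
- bot.get_obs(): the state, without advancing time (a new reading comes with each control period).
- bot.read_camera(name): name is "scene" or "side" or "wrist"; returns a dict with "img" (420x560x3 uint8, red, green, blue), "depth" (420x560 float32, m along the optical axis (not along the pixel's ray), 0 where there is no reading), "fx", "fy", "cx", "cy" (pixels), "dist_coeffs" ([k1, k2, p1, p2, k3] as OpenCV has them; the pictures are not rectified), "camera_from_world" (4x4, takes a point from world to camera coordinates). Camera axes: x right, y up, looking along -z (the intrinsics and any distortion apply to the point x, -y, -z); pixel columns grow to the right and rows downward; lengths in m; the calibration is good to about 2 mm. A picture is of the moment at which its call begins.
- bot.hand_in(): hands the job in; it is judged then, once.
Trained networks look in a picture, given as the dict that the camera call returned (one of the last four; its "shot" number tells which), for a name from the list of things; names that differ only in an ending like _2 or _b are one class to them, and where a whole thing is asked for, a point or a joint stands for the part that bears it (a point fixed in the world has none). Each returns a list of dicts, best first, with "confidence" (0 to 1); they miss things now and then, are a little off and sometimes report something else, mostly with a low value. They report only what shows in the picture. A call takes as long as a camera call. They do not tell look-alikes from the thing itself.
- bot.masks_of(picture, query): "mask" (420x560 bool, what is visible of it).
- bot.landmark_of(picture, query): "xyz" ([x, y, z] in m, in world coordinates, good to about 4 mm: a listed point, or the origin of a listed thing).
The state is a dict: "t": time; "q": joint angles; "joint_vel": joint speeds; "joint_torque": joint torques, N m; "eef_pos": TCP position; "tool_rot": TCP orientation; "contact_force": force on the tool from outside, world axes, zero at the start; "torque": the same for the moment, N m; "gripper_width": opening from 0.0 (shut) to 1.0 (fully open); "grasp_force": force on a finger pad.
Only numpy, scipy, OpenCV 4.12 (cv2) and the standard library are available. Lean on these libraries where they do the work, as an engineer would, in place of code of your own. Each camera call takes 0.05 s, during which the arm holds its last target. There are 200 camera calls.

## Working session

There is one attempt and no reset: what is moved stays moved. The work goes in short steps, Python scripts to look and compute and a tool call to move; the robot and the scene stay as the last step left them, time stands still between calls to the robot, and variables do not carry over. Pictures are saved under pics/ and viewed, at most 10 in all, crops included, and the job is handed in when it is done.

Besides the shell and the picture viewer there is one more tool, called after "Request:" in YAML: its name, and indented under it one key for each argument. send_rows: Moves the arm, as the interface text tells. Its arguments: {"type":"object","properties":{"deltas":{"type":"string"},"claw":{"type":"number"},"force":{"type":"number"}},"required":["deltas"]}

```bash
mkdir -p pics; ls
cat > h.py <<'E'
import numpy as np, cv2
from station import bot
from scipy.spatial.transform import Rotation as R
def rot(o): 
    w,x,y,z=o["tool_rot"]; return R.from_quat([x,y,z,w])
def cloud(p):
    "world xyz per pixel (HxWx3), nan without depth"
    h,w=p["depth"].shape
    u,v=np.meshgrid(np.arange(w),np.arange(h))
    K=np.array([[p["fx"],0,p["cx"]],[0,p["fy"],p["cy"]],[0,0,1]])
    n=cv2.undistortPoints(np.stack([u,v],-1).reshape(-1,1,2).astype(float),K,np.array(p["dist_coeffs"])).reshape(h,w,2)
    d=np.where(p["depth"]>0,p["depth"],np.nan)
    c=np.stack([n[...,0]*d,-n[...,1]*d,-d,np.ones_like(d)],-1)
    return (c@np.linalg.inv(p["camera_from_world"]).T)[...,:3]
def save(p,name): cv2.imwrite("pics/"+name,p["img"][...,::-1])
E
python3 - <<'E'
from h import *
for n in ["scene","side","wrist"]:
    p=bot.read_camera(n); save(p,n+"0.png")
    for q in ["card_centre","stand","slot","bay","key_centre","socket","screw_jar","tape_roll"]:
        print(n,q,[(np.round(r["xyz"],3).tolist(),round(r["confidence"],2)) for r in bot.landmark_of(p,q)[:4]])
o=bot.get_obs();print(o["t"],o["tool_rot"],o["eef_pos"])
a=cv2.imread("pics/scene0.png");b=cv2.imread("pics/side0.png")
E
```

```text
pics
scene card_centre [([0.577, 0.294, 0.064], 0.86), ([0.318, 0.314, 0.002], 0.84)]
scene stand [([0.594, 0.306, -0.002], 0.63)]
scene slot [([0.598, -0.111, 0.018], 0.67)]
scene bay [([0.599, -0.121, -0.0], 0.74)]
scene key_centre [([0.448, 0.146, 0.035], 0.8)]
scene socket [([0.585, -0.023, 0.06], 0.67)]
scene screw_jar [([0.419, -0.382, 0.001], 0.68)]
scene tape_roll [([0.756, 0.235, 0.004], 0.98), ([0.584, -0.024, 0.059], 0.38)]
side card_centre [([0.32, 0.318, 0.003], 0.76), ([0.581, 0.302, 0.066], 0.47)]
side stand [([0.596, 0.308, -0.001], 0.79)]
side slot [([0.598, -0.114, 0.018], 0.82)]
side bay []
side key_centre [([0.444, 0.148, 0.035], 0.77)]
side socket [([0.585, -0.021, 0.063], 0.78)]
side screw_jar [([0.418, -0.385, 0.0], 0.85), ([0.578, 0.301, 0.064], 0.25)]
side tape_roll [([0.757, 0.235, 0.002], 0.82)]
wrist card_centre [([0.323, 0.317, 0.004], 0.79)]
wrist stand []
wrist slot []
wrist bay []
wrist key_centre []
wrist socket []
wrist screw_jar []
wrist tape_roll []
1.35 [-1.68507210e-05  1.67129594e-01  9.85934936e-01  1.63934607e-05] [0.22241645 0.63732103 0.23931488]
```

View pics/scene0.png

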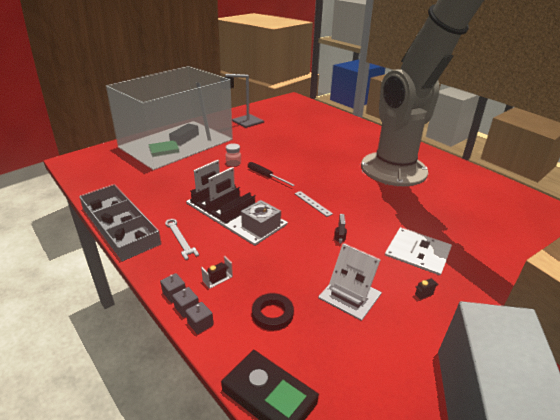

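View pics/side0.png

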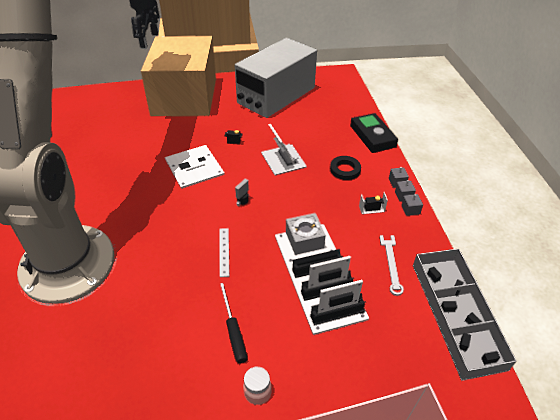

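The scene view shows the bay at about (235,205), with the empty slot next to the socket block at (262,218). The loose card leans on its stand at (355,270), the key stands at (341,228), and the larger look-alike card lies flat at (419,250). Next I'll measure the orientations.

Run:
```python
from h import *
def yaw2(P,name):
    c=P.mean(0);w,v=np.linalg.eigh(np.cov((P-c).T));return c,v
for n in ["scene","side"]:
    p=bot.read_camera(n); C=cloud(p)
    for q in ["card_centre","key_centre","bay"]:
        for r in bot.masks_of(p,q)[:2]:
            m=cv2.erode(r["mask"].astype(np.uint8),np.ones((3,3)) if q!="key_centre" else np.ones((1,1)))>0
            P=C[m];P=P[np.isfinite(P).all(1)]
            print(n,q,round(r["confidence"],2),len(P),"min",np.percentile(P,2,axis=0).round(3),"max",np.percentile(P,98,axis=0).round(3))
            if q=="card_centre" and len(P)>20:
                c,v=yaw2(P,q);print("  c",c.round(3),"normal",v[:,0].round(3),"major",v[:,2].round(3))
            if q=="key_centre":
                T=P[P[:,2]>.04]; print("  wing n",len(T),T.mean(0).round(4)); print("  minrect",cv2.minAreaRect((T[:,:2]*1000).astype(np.float32)))
            if q=="bay":
                for lo,hi in[(.004,.016),(.057,.064),(.112,.12)]:
                    T=P[(P[:,2]>lo)&(P[:,2]<hi)]
                    if len(T)>5: print("  z",lo,len(T),cv2.minAreaRect((T[:,:2]*1000).astype(np.float32)))
                T=P[P[:,2]>.075]
                if len(T)>20:
                    print("  cards top",T.mean(0).round(3))
                    k=cv2.kmeans(T[:,1:2].astype(np.float32),2,None,(3,50,1e-4),5,0)[1].ravel()
                    for i in (0,1):
                        f=np.polyfit(T[k==i,0],T[k==i,1],1);print("   line y=",f.round(4),T[k==i].mean(0).round(4),(k==i).sum())
o=bot.get_obs();print(rot(o).as_matrix().round(3),o["q"],o["contact_force"],o["gripper_width"])
```

```text
scene card_centre 0.73 1661 min [0.258 0.246 0.004] max [0.395 0.392 0.012]
  c [0.329 0.32  0.008] normal [ 0.006 -0.002  1.   ] major [ 0.142 -0.99  -0.003]
scene card_centre 0.62 1454 min [0.556 0.258 0.031] max [0.603 0.339 0.109]
  c [0.579 0.299 0.071] normal [0.888 0.218 0.406] major [-0.459  0.34   0.821]
scene key_centre 0.73 243 min [0.438 0.132 0.001] max [0.468 0.165 0.069]
  wing n 91 [0.4577 0.1534 0.0594]
  minrect ((452.0095520019531, 148.929931640625), (40.094932556152344, 11.556384086608887), 45.814979553222656)
scene bay 0.66 1665 min [ 0.546 -0.216  0.007] max [0.672 0.022 0.061]
  z 0.004 641 ((602.2005615234375, -120.92347717285156), (125.540283203125, 286.4134216308594), 7.134744644165039)
  z 0.057 364 ((587.7670288085938, -19.39459228515625), (74.43866729736328, 77.95145416259766), 7.261332988739014)
side card_centre 0.8 1329 min [0.256 0.236 0.003] max [0.387 0.379 0.011]
  c [0.321 0.307 0.007] normal [ 0.002 -0.002  1.   ] major [ 0.355 -0.935 -0.003]
side card_centre 0.49 2 min [0.565 0.255 0.039] max [0.601 0.261 0.109]
side key_centre 0.86 252 min [0.43
[... 226 characters left out ...]
 0.396 -0.002] max [0.474 0.456 0.042]
  wing n 11 [0.4574 0.4073 0.0422]
  minrect ((458.0080261230469, 406.8459167480469), (18.298612594604492, 9.033812522888184), 84.64530181884766)
side bay 0.61 2148 min [ 0.527 -0.271  0.007] max [0.665 0.008 0.061]
  z 0.004 1003 ((597.212890625, -129.97535705566406), (126.90360260009766, 285.0135192871094), 7.390851020812988)
  z 0.057 498 ((584.900634765625, -23.981735229492188), (76.63433074951172, 76.23469543457031), 9.512381553649902)
[[-0.944  0.33  -0.   ]
 [ 0.33   0.944  0.   ]
 [ 0.     0.    -1.   ]] [-1.34308568  0.47695373  0.02240285  1.55537891 -0.01151434  1.10933661
 -0.08307628] [ 0.55471957 -1.03527193  0.8785475 ] 0.9986974620048736
```

Request:
send_rows:
  deltas: "-0.04 -0.02 0 8; -0.085 -0.042 0 16; -0.13 -0.063 0 24; -0.17 -0.084 0 32; -0.215 -0.105 0 40"

```text
t: 2.25
eef_pos: [0.3914, 0.4663, 0.2396]
tool_rot: [-0.0, 0.496, 0.868, 0.0]
contact_force: [0.1, -0.4, 0.2]
gripper_width: 1.002
grasp_force: 0.0
```

```bash
cat >> h.py <<'E'
def goto(x,y,z,yaw):
    "shift in tool axes and spin (deg) to reach TCP x,y,z with tool y at yaw deg"
    o=bot.get_obs();r=rot(o);ty=r.as_matrix()[:,1]
    s=-(yaw-np.degrees(np.arctan2(ty[1],ty[0])));s=(s+180)%360-180
    print("t",round(o["t"],2),"at",np.round(o["eef_pos"],4),"yaw",round(np.degrees(np.arctan2(ty[1],ty[0])),1),"q7",round(o["q"][6],2),"F",np.round(o["contact_force"],1),"w",round(o["gripper_width"],3),"g",round(o["grasp_force"],1))
    print("-> ",np.round(r.inv().apply(np.array([x,y,z])-o["eef_pos"]),4),"spin",round(s,1))
E
python3 -c "
from h import *
goto(.565,.295,.25,13.8)"
```

```text
t 2.25 at [0.3914 0.4663 0.2396] yaw 30.5 q7 -0.36 F [ 0.1 -0.4  0.2] w 1.002 g 0.0
->  [-0.2356  0.0627 -0.0106] spin 16.7
```

Request:
send_rows:
  deltas: "-0.047 0.012 -0.002 4; -0.094 0.025 -0.004 8; -0.14 0.037 -0.006 12; -0.19 0.05 -0.008 16; -0.2356 0.0627 -0.0106 16.7"

```text
t: 2.75
eef_pos: [0.5663, 0.2955, 0.2502]
tool_rot: [-0.0, 0.616, 0.788, 0.0]
contact_force: [0.9, 0.7, -0.1]
gripper_width: 1.001
grasp_force: 0.0
```

Run:
```python
from h import *
goto(.565,.295,.25,13.8)
p=bot.read_camera("wrist"); save(p,"w1.png")
print(np.linalg.inv(p["camera_from_world"]).round(3))
for q in ["card_centre","stand"]:
    print(q,[(np.round(r["xyz"],4).tolist(),round(r["confidence"],2)) for r in bot.landmark_of(p,q)[:3]])
C=cloud(p)
for r in bot.masks_of(p,"card_centre")[:2]:
    P=C[cv2.erode(r["mask"].astype(np.uint8),np.ones((3,3)))>0];P=P[np.isfinite(P).all(1)]
    if len(P)<50: continue
    T=P[P[:,2]>P[:,2].max()-.02]
    print(r["confidence"],len(P),P.mean(0).round(4),"z",np.percentile(P[:,2],[2,98]).round(4),"rect",cv2.minAreaRect((P[:,:2]*1000).astype(np.float32)))
    print(" top20",T.mean(0).round(4),cv2.minAreaRect((T[:,:2]*1000).astype(np.float32)))
```

```text
t 2.75 at [0.5663 0.2955 0.2502] yaw 14.0 q7 -0.19 F [ 0.9  0.7 -0.1] w 1.001 g 0.0
->  [-0.0002 -0.0014  0.0002] spin 0.2
[[ 0.97  -0.231 -0.069  0.549]
 [ 0.241  0.93   0.276  0.365]
 [-0.    -0.284  0.959  0.384]
 [ 0.     0.     0.     1.   ]]
card_centre [([0.3211, 0.3139, 0.0055], 0.9), ([0.5773, 0.2961, 0.0672], 0.56)]
stand [([0.5977, 0.3097, 0.0035], 0.88)]
0.82 14214 [0.3228 0.3194 0.0069] z [0.005  0.0099] rect ((322.9952392578125, 314.88104248046875), (132.3408203125, 143.31883239746094), 18.423538208007812)
 top20 [0.3228 0.3194 0.0069] ((322.9952392578125, 314.88104248046875), (132.3408203125, 143.31883239746094), 18.423538208007812)
0.67 3099 [0.5749 0.3005 0.0785] z [0.0278 0.1118] rect ((578.5361328125, 299.1055908203125), (42.643959045410156, 89.17887115478516), 13.41461181640625)
 top20 [0.5627 0.2983 0.1051] ((563.7313842773438, 295.57464599609375), (12.203974723815918, 89.17887115478516), 13.41461181640625)
```

View pics/w1.png

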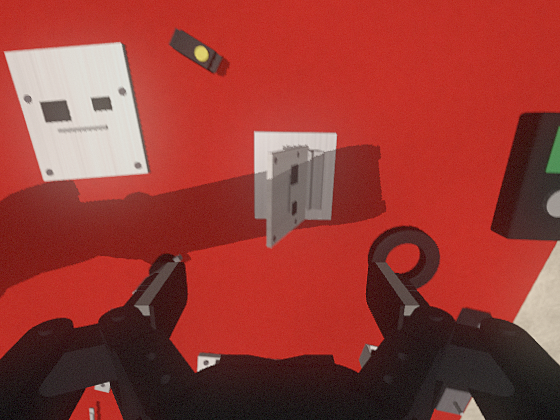

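The wrist view shows the card edge-on at (288,190), centred between the open fingers. Next: descend, close and draw it out along its plane.

Request:
send_rows:
  deltas: "0 -0.002 0.04 0.3; 0 -0.005 0.08 0.6; 0 -0.005 0.12 0.6; 0 -0.005 0.143 0.6; 0 -0.005 0.143 0.6"

```text
t: 3.45
eef_pos: [0.5564, 0.2966, 0.1031]
tool_rot: [-0.002, 0.618, 0.786, -0.003]
contact_force: [-0.3, 0.2, -0.1]
gripper_width: 0.995
grasp_force: 0.0
```

Request:
send_rows:
  deltas: "0 0 0 0; 0 0 0 0; 0 0 0 0; 0 0 0 0; 0 0 0 0"
  claw: 0.3
  force: 25

```text
t: 3.95
eef_pos: [0.5607, 0.296, 0.1077]
tool_rot: [0.0, 0.619, 0.785, 0.001]
contact_force: [-0.4, -0.7, 0.3]
gripper_width: 0.3
grasp_force: 0.0
```

Run:
```python
from h import *
goto(.5612,.294,.107,13.4)
p=bot.read_camera("wrist"); save(p,"w2.png")
```

```text
t 3.95 at [0.5607 0.296  0.1077] yaw 13.5 q7 -0.15 F [-0.4 -0.7  0.3] w 0.3 g 0.0
->  [-0.002   0.0001  0.0007] spin 0.1
```

View pics/w2.png

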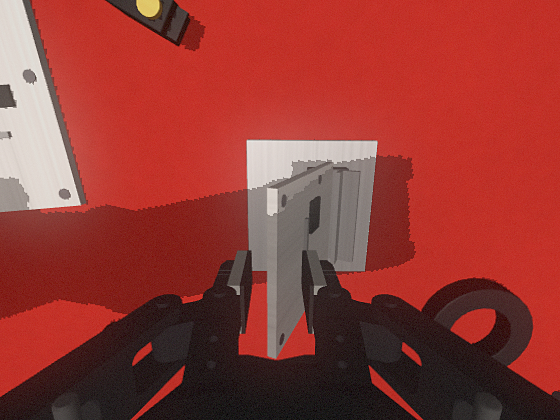

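The open jaws straddle the card's top (card at column 275, pads at 245 and 310), so I'll close.

Request:
send_rows:
  deltas: "-0.002 0 0 0; -0.002 0 0 0; -0.002 0 0 0; -0.002 0 0 0; -0.002 0 0 0"
  claw: 0
  force: 25

```text
t: 4.5
eef_pos: [0.5617, 0.2938, 0.1075]
tool_rot: [0.0, 0.62, 0.785, 0.001]
contact_force: [1.9, -0.4, 4.1]
gripper_width: 0.101
grasp_force: 22.9
```

Request:
send_rows:
  deltas: "-0.0 -0.001 -0.003 0; 0 -0.003 -0.006 0; 0 -0.004 -0.009 0; 0 -0.005 -0.012 0; 0 -0.006 -0.014 0"

```text
t: 5.0
eef_pos: [0.5551, 0.2924, 0.1211]
tool_rot: [0.0, 0.619, 0.785, 0.0]
contact_force: [3.8, 0.9, -1.3]
gripper_width: 0.097
grasp_force: 23.9
```

Run:
```python
from h import *
goto(.5612,.294,.107,13.4)
p=bot.read_camera("wrist"); save(p,"w3.png")
```

```text
t 5.0 at [0.5551 0.2924 0.1211] yaw 13.5 q7 -0.16 F [ 3.8  0.9 -1.3] w 0.097 g 23.9
->  [0.0001 0.0063 0.0141] spin 0.1
```

View pics/w3.png

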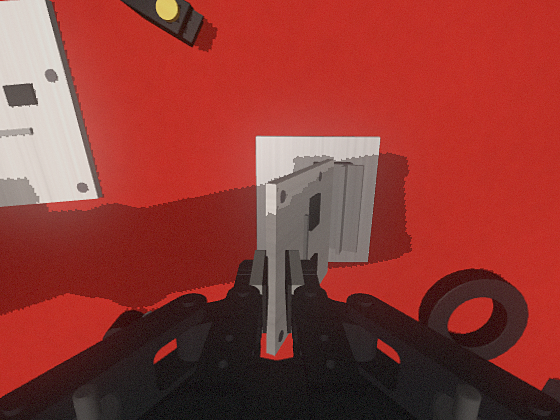

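The card is held at its top (270,290) and is coming out. Lift straight up now, so it can align with the pads.

Request:
send_rows:
  deltas: "0 -0.001 -0.008 0; 0 -0.001 -0.018 0; 0 -0.001 -0.03 0; 0 -0.001 -0.045 0; 0 0 -0.06 0"

```text
t: 5.55
eef_pos: [0.5539, 0.2921, 0.182]
tool_rot: [-0.001, 0.619, 0.785, -0.001]
contact_force: [-0.3, -0.6, -0.6]
gripper_width: 0.041
grasp_force: 29.7
```

Request:
send_rows:
  deltas: "0 0 -0.02 0; 0 0 -0.04 0; 0 0 -0.06 0; 0 0 -0.06 0; 0 0 -0.06 0"
  force: 50

```text
t: 6.05
eef_pos: [0.5546, 0.2924, 0.2414]
tool_rot: [-0.0, 0.619, 0.785, 0.0]
contact_force: [-0.5, 0.3, 0.3]
gripper_width: 0.041
grasp_force: 54.5
```

```bash
cat >> h.py <<'E'
def plate(n,q="card_centre",box=None):
    "plane fit of the held card from camera n near the tool"
    p=bot.read_camera(n);C=cloud(p);e=np.array(bot.get_obs()["eef_pos"])
    for r in bot.masks_of(p,q)[:3]:
        P=C[cv2.erode(r["mask"].astype(np.uint8),np.ones((5,5)))>0];P=P[np.isfinite(P).all(1)]
        if len(P)<30 or np.linalg.norm(np.median(P,0)[:2]-e[:2])>.08: continue
        c=np.median(P,0);w,v=np.linalg.eigh(np.cov((P-c).T));nn=v[:,0]*np.sign(v[0,0])
        print(n,"c",c.round(4),"normal",nn.round(3),"tilt",round(np.degrees(np.arcsin(nn[2])),1),"sd",np.sqrt(w[0]).round(4),"lo",np.percentile(P,1,axis=0).round(4),"hi",np.percentile(P,99,axis=0).round(4),len(P))
    print(n,[(np.round(r["xyz"],4).tolist(),round(r["confidence"],2)) for r in bot.landmark_of(p,q)[:3]])
    return p
E
python3 - <<'E'
from h import *
goto(.5612,.294,.25,13.4)
p=plate("wrist"); save(p,"w4.png"); s=plate("scene"); plate("side")
cv2.imwrite("pics/m4.png",np.hstack([p["img"],s["img"]])[100:400,:,::-1][:,150:950])
E
```

```text
t 6.05 at [0.5546 0.2924 0.2414] yaw 13.5 q7 -0.21 F [-0.5  0.3  0.3] w 0.041 g 54.5
->  [ 0.      0.0068 -0.0086] spin 0.1
wrist c [0.5486 0.3165 0.2429] normal [ 0.973  0.231 -0.024] tilt -1.4 sd 0.0013 lo [0.5429 0.2522 0.1788] hi [0.565  0.337  0.2443] 1188
wrist [([0.323, 0.3166, 0.0015], 0.93), ([0.5565, 0.2899, 0.1948], 0.91)]
scene c [0.5553 0.2952 0.1932] normal [ 0.971  0.237 -0.003] tilt -0.2 sd 0.0013 lo [0.5452 0.2549 0.1501] hi [0.5658 0.3313 0.2375] 1231
scene [([0.5522, 0.2891, 0.1897], 0.82), ([0.3193, 0.3144, 0.0048], 0.75)]
side c [0.5547 0.2778 0.1915] normal [ 0.97   0.241 -0.008] tilt -0.4 sd 0.0011 lo [0.5454 0.2522 0.1597] hi [0.5611 0.3167 0.2295] 188
side [([0.5572, 0.2961, 0.1915], 0.85), ([0.3192, 0.3185, -0.0001], 0.67), ([0.4497, 0.4141, 0.0015], 0.64)]
```

View pics/m4.png

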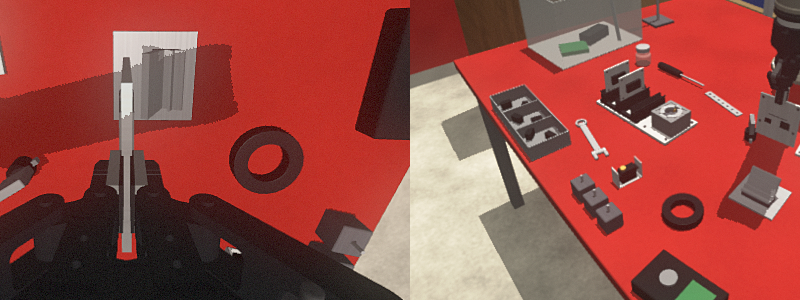

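The card hangs upright from the gripper (normal horizontal within 1°) and the stand is empty. Next: carry it over the slot.

Request:
send_rows:
  deltas: "-0.03 -0.004 0 -8; -0.07 -0.009 0 -16; -0.11 -0.014 0 -24; -0.155 -0.02 0 -32; -0.2 -0.026 0 -40"

```text
t: 7.0
eef_pos: [0.5762, 0.0903, 0.2409]
tool_rot: [0.0, 0.31, 0.951, 0.0]
contact_force: [0.1, 0.0, -0.3]
gripper_width: 0.04
grasp_force: 54.4
```

```bash
python3 -c "
from h import *
goto(.598,-.112,.245,97.3)"
```

```text
t 7.0 at [0.5762 0.0903 0.2409] yaw 53.8 q7 0.78 F [ 0.1  0.  -0.3] w 0.04 g 54.4
->  [-0.137  -0.1504 -0.0041] spin -43.5
```

Request:
send_rows:
  deltas: "-0.03 -0.03 0 -8; -0.06 -0.065 0 -16; -0.09 -0.1 -0.002 -24; -0.118 -0.13 -0.004 -32; -0.137 -0.15 -0.004 -40"

```text
t: 7.5
eef_pos: [0.5967, -0.1145, 0.2453]
tool_rot: [0.0, -0.031, 1.0, -0.001]
contact_force: [-0.6, 0.2, -1.0]
gripper_width: 0.041
grasp_force: 54.4
```

Request:
send_rows:
  deltas: "0 0 0 -3.5; 0 0 0 -3.5; 0 0 0 -3.5"

```text
t: 7.8
eef_pos: [0.597, -0.1095, 0.2447]
tool_rot: [-0.0, -0.06, 0.998, 0.0]
contact_force: [-0.0, -0.3, -1.2]
gripper_width: 0.037
grasp_force: 54.4
```

```bash
python3 - <<'E'
from h import *
goto(.598,-.112,.245,97.3)
p=bot.read_camera("wrist"); save(p,"w5.png")
for q in ["slot","socket","bay"]:
    print(q,[(np.round(r["xyz"],4).tolist(),round(r["confidence"],2)) for r in bot.landmark_of(p,q)[:3]])
C=cloud(p)
P=C[np.isfinite(C).all(2)]
T=P[(abs(P[:,2]-.06)<.004)&(abs(P[:,1]+.02)<.06)&(abs(P[:,0]-.586)<.06)]
print(len(T),cv2.minAreaRect((T[:,:2]*1000).astype(np.float32)))
# holders: points 0.03-0.055, profile along bay y at middle of the slot
E
python3 -c "
from h import *
plate('scene')"
```

```text
t 7.8 at [ 0.597  -0.1095  0.2447] yaw 96.9 q7 1.85 F [-0.  -0.3 -1.2] w 0.037 g 54.4
->  [-0.0007 -0.0026 -0.0003] spin -0.4
slot [([0.5967, -0.1094, 0.013], 0.59)]
socket [([0.5857, -0.0225, 0.0626], 0.71)]
bay [([0.5957, -0.1277, -0.003], 0.59), ([0.7893, 0.0702, 0.0004], 0.41)]
3877 ((585.1988525390625, -20.235565185546875), (76.38075256347656, 76.52168273925781), 7.680492401123047)
scene c [ 0.6012 -0.1063  0.1991] normal [ 0.119 -0.993  0.003] tilt 0.2 sd 0.0014 lo [ 0.5587 -0.113   0.1567] hi [ 0.6364 -0.1008  0.2422] 636
scene [([0.5948, -0.1148, 0.1948], 0.7), ([0.3151, 0.311, 0.003], 0.67)]
```

View pics/w5.png

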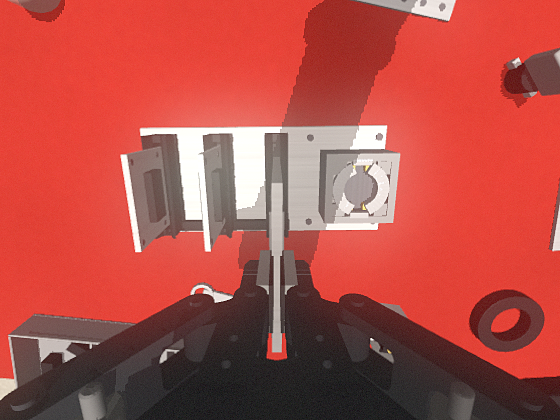

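The card (column 278) hangs over the empty holder at (276,180), and both yaw and position agree with the socket-derived slot within 1 mm. Next: lower it.

Request:
send_rows:
  deltas: "-0.001 0 0.03 -0.5; -0.001 0 0.06 -0.5; -0.001 0 0.085 -0.5; -0.001 0 0.09 -0.5; -0.001 0 0.09 -0.5"

```text
t: 8.65
eef_pos: [0.5977, -0.11, 0.1545]
tool_rot: [-0.001, -0.065, 0.998, 0.0]
contact_force: [0.1, 1.2, -0.2]
gripper_width: 0.036
grasp_force: 54.4
```

Request:
send_rows:
  deltas: "0 0 0.005 0; 0 0 0.01 0; 0 0 0.015 0; 0 0 0.02 0; 0 0 0.02 0"

```text
t: 9.15
eef_pos: [0.5975, -0.1101, 0.1342]
tool_rot: [-0.001, -0.065, 0.998, 0.0]
contact_force: [-0.3, 0.3, -1.6]
gripper_width: 0.036
grasp_force: 54.4
```

```bash
python3 -c "
from h import *
goto(.597,-.1095,.113,97.4)"
```

```text
t 9.15 at [ 0.5975 -0.1101  0.1342] yaw 97.5 q7 1.88 F [-0.3  0.3 -1.6] w 0.036 g 54.4
->  [0.0004 0.0006 0.0212] spin 0.1
```

Request:
send_rows:
  deltas: "0 0 0.005 0; 0 0 0.01 0; 0 0 0.015 0; 0 0 0.017 0; 0 0 0.019 0"

```text
t: 9.65
eef_pos: [0.5979, -0.1101, 0.1155]
tool_rot: [-0.0, -0.065, 0.998, 0.0]
contact_force: [-0.1, 1.1, -1.5]
gripper_width: 0.039
grasp_force: 54.4
```

Request:
send_rows:
  deltas: "0 0 0.001 0; 0 0 0.002 0; 0 0 0.003 0"

```text
t: 9.95
eef_pos: [0.5982, -0.1103, 0.1135]
tool_rot: [0.0, -0.065, 0.998, -0.0]
contact_force: [-3.7, 0.1, 10.4]
gripper_width: 0.04
grasp_force: 55.9
```

```bash
python3 -c "
from h import *
goto(.597,-.1095,.113,97.4)
plate('scene');plate('side')"
```

```text
t 9.95 at [ 0.5982 -0.1103  0.1135] yaw 97.5 q7 1.89 F [-3.7  0.1 10.4] w 0.04 g 55.9
->  [0.0011 0.001  0.0005] spin 0.1
scene c [ 0.6054 -0.1079  0.0749] normal [ 0.151 -0.989  0.007] tilt 0.4 sd 0.0016 lo [ 0.5627 -0.1156  0.0525] hi [ 0.6367 -0.1012  0.1051] 278
scene [([0.5954, -0.115, 0.0641], 0.93), ([0.3183, 0.314, 0.0054], 0.81)]
side c [ 0.5906 -0.1154  0.0772] normal [ 0.147 -0.989  0.011] tilt 0.7 sd 0.0012 lo [ 0.5573 -0.1216  0.0517] hi [ 0.6338 -0.1077  0.1117] 465
side [([0.3171, 0.3151, 0.0031], 0.77), ([0.5995, -0.1062, 0.0646], 0.57)]
```

Contact at the floor height (10 N, card centre z ≈ 0.065), so release it and rise.

Request:
send_rows:
  deltas: "0 0 -0.001 0; 0 0 -0.001 0; 0 0 -0.001 0; 0 0 -0.001 0"
  claw: 0.3

```text
t: 10.65
eef_pos: [0.598, -0.1101, 0.1137]
tool_rot: [-0.0, -0.065, 0.998, 0.0]
contact_force: [0.3, -1.2, -0.3]
gripper_width: 0.302
grasp_force: 0.0
```

Request:
send_rows:
  deltas: "0 0 -0.02 0; 0 0 -0.05 0; 0 0 -0.09 0; 0 0 -0.12 0; 0 0 -0.12 0"

```text
t: 11.15
eef_pos: [0.6007, -0.1107, 0.2388]
tool_rot: [0.004, -0.065, 0.998, -0.001]
contact_force: [-0.4, -0.2, 0.3]
gripper_width: 0.297
grasp_force: 0.0
```

Run:
```python
from h import *
goto(.450,.146,.20,136)
for n in ("wrist","scene","side"):
    p=bot.read_camera(n);C=cloud(p)
    P=C[np.isfinite(C).all(2)]
    T=P[(abs(P[:,0]-.597)<.06)&(abs(P[:,1]+.11)<.025)&(P[:,2]>.055)&(P[:,2]<.16)]
    if len(T)>20: print(n,len(T),"top",np.percentile(T[:,2],[50,90,98]).round(4)); U=T[T[:,2]>.095]; print(cv2.minAreaRect((U[:,:2]*1000).astype(np.float32)) if len(U)>5 else 0)
    print([(np.round(r["xyz"],4).tolist(),round(r["confidence"],2)) for r in bot.landmark_of(p,"card_centre")[:3]])
    if n=="wrist":
        K=bot.landmark_of(p,"key_centre");print("key",[(np.round(r["xyz"],4).tolist(),round(r["confidence"],2)) for r in K[:3]])
```

```text
t 11.15 at [ 0.6007 -0.1107  0.2388] yaw 97.4 q7 1.86 F [-0.4 -0.2  0.3] w 0.297 g 0.0
->  [0.1165 0.2741 0.0373] spin -38.6
wrist 791 top [0.115  0.116  0.1166]
((597.3333129882812, -111.04082489013672), (89.53195190429688, 5.138225555419922), 7.358482837677002)
[([0.5967, -0.1156, 0.0696], 0.98)]
key [([0.4512, 0.1449, 0.0336], 0.8)]
scene 500 top [0.0877 0.1128 0.1167]
((598.3917846679688, -109.95850372314453), (91.03459167480469, 9.694973945617676), 8.066848754882812)
[([0.5969, -0.1157, 0.063], 0.64)]
side 718 top [0.0887 0.1141 0.1164]
((596.6290283203125, -112.90725708007812), (89.4112777709961, 11.766985893249512), 6.007605075836182)
[([0.5985, -0.1072, 0.0668], 0.91), ([0.319, 0.3181, 0.0025], 0.82)]
```

The card is fully down: its top edge is at 0.116 and yaw is 7.4°. Next: go to the key.

Request:
send_rows:
  deltas: "0.015 0.035 0 -6; 0.035 0.08 0.005 -14; 0.053 0.125 0.01 -22; 0.071 0.168 0.015 -30; 0.09 0.212 0.02 -38"
  claw: 0.6

```text
t: 12.0
eef_pos: [0.4799, 0.0897, 0.2132]
tool_rot: [-0.0, -0.389, 0.921, 0.0]
contact_force: [1.3, 1.4, 1.2]
gripper_width: 0.598
grasp_force: 0.0
```

Request:
send_rows:
  deltas: "0.008 0.045 0.01 0; 0.008 0.045 0.01 0; 0.008 0.045 0.01 0"

```text
t: 12.3
eef_pos: [0.4428, 0.1145, 0.2034]
tool_rot: [-0.001, -0.387, 0.922, -0.0]
contact_force: [-0.3, 0.2, -0.5]
gripper_width: 0.596
grasp_force: 0.0
```

Run:
```python
from h import *
goto(.450,.146,.20,136)
p=bot.read_camera("wrist");save(p,"w6.png");C=cloud(p)
print("key",[(np.round(r["xyz"],4).tolist(),round(r["confidence"],2)) for r in bot.landmark_of(p,"key_centre")[:3]])
P=C[np.isfinite(C).all(2)]
T=P[(np.hypot(P[:,0]-.45,P[:,1]-.146)<.05)&(P[:,2]>.062)&(P[:,2]<.075)]
print(len(T),np.median(T,0).round(4),cv2.minAreaRect((T[:,:2]*1000).astype(np.float32)))
T=P[(np.hypot(P[:,0]-.45,P[:,1]-.146)<.05)&(P[:,2]>.035)&(P[:,2]<.075)]
print(len(T),np.median(T,0).round(4),cv2.minAreaRect((T[:,:2]*1000).astype(np.float32)))
```

```text
t 12.3 at [0.4428 0.1145 0.2034] yaw 135.6 q7 1.97 F [-0.3  0.2 -0.5] w 0.596 g 0.0
->  [-0.0276  0.0169  0.0034] spin -0.4
key [([0.449, 0.1433, 0.032], 0.9), ([0.7862, 0.0683, 0.003], 0.54)]
574 [0.4478 0.1458 0.0672] ((448.461181640625, 147.05471801757812), (43.90525817871094, 12.045449256896973), 45.82587432861328)
701 [0.4459 0.1434 0.0669] ((448.4378967285156, 147.06710815429688), (43.893310546875, 12.094381332397461), 45.98278045654297)
```

View pics/w6.png

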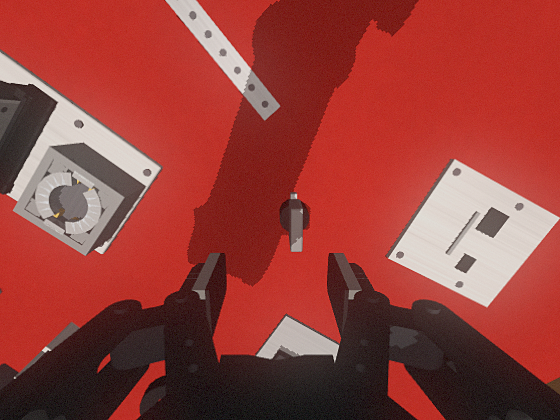

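The key's wing is at (295,222) in the wrist view. It measures 43.9×12.0 mm, centre (0.4485, 0.147), yaw 45.9°. Next: descend and grip it.

Request:
send_rows:
  deltas: "-0.0272 0.0187 0 -0.3; -0.0272 0.0187 0.04 -0.3; -0.0272 0.0187 0.08 -0.3; -0.0272 0.0187 0.1 -0.3; -0.0272 0.0187 0.1 -0.3"

```text
t: 12.9
eef_pos: [0.4485, 0.1449, 0.1013]
tool_rot: [-0.003, -0.388, 0.922, -0.0]
contact_force: [-0.3, -0.2, -0.9]
gripper_width: 0.601
grasp_force: 0.0
```

```bash
python3 -c "
from h import *
goto(.4485,.147,.045,135.9)"
```

```text
t 12.9 at [0.4485 0.1449 0.1013] yaw 135.6 q7 1.89 F [-0.3 -0.2 -0.9] w 0.601 g 0.0
->  [-0.0018  0.0014  0.0563] spin -0.3
```

Request:
send_rows:
  deltas: "0 0 0.02 0; 0 0 0.04 0; 0 0 0.058 0; 0 0 0.058 0; 0 0 0.058 0"

```text
t: 13.4
eef_pos: [0.4506, 0.1465, 0.0469]
tool_rot: [0.001, -0.388, 0.922, -0.0]
contact_force: [0.4, 0.5, 0.3]
gripper_width: 0.6
grasp_force: 0.0
```

Request:
send_rows:
  deltas: "0 0 0 0; 0 0 0 0; 0 0 0 0; 0 0 0 0; 0 0 0 0"
  claw: 0
  force: 60

```text
t: 13.9
eef_pos: [0.4499, 0.147, 0.0467]
tool_rot: [0.001, -0.389, 0.921, -0.0]
contact_force: [0.3, 0.3, 6.2]
gripper_width: 0.131
grasp_force: 61.3
```

Request:
send_rows:
  deltas: "0 0 0 0; 0 0 0 0"

```text
t: 14.1
eef_pos: [0.4499, 0.147, 0.0467]
tool_rot: [0.001, -0.389, 0.921, -0.0]
contact_force: [-0.8, -1.0, 7.8]
gripper_width: 0.13
grasp_force: 61.3
```

```bash
python3 -c "
from h import *
goto(.4485,.147,.045,135.9)"
```

```text
t 14.1 at [0.4499 0.147  0.0467] yaw 135.8 q7 1.88 F [-0.8 -1.   7.8] w 0.13 g 61.3
->  [0.001  0.001  0.0017] spin -0.1
```

Request:
send_rows:
  deltas: "0 0 -0.03 0; 0 0 -0.07 0; 0 0 -0.11 0; 0 0 -0.14 0; 0 0 -0.14 0"

```text
t: 14.6
eef_pos: [0.4516, 0.1478, 0.19]
tool_rot: [0.004, -0.389, 0.921, 0.0]
contact_force: [-0.9, 0.2, -0.9]
gripper_width: 0.125
grasp_force: 60.3
```

```bash
python3 -c "
from h import *
goto(.5855,-.0215,.19,97.4)"
```

```text
t 14.6 at [0.4516 0.1478 0.19  ] yaw 135.8 q7 1.9 F [-0.9  0.2 -0.9] w 0.125 g 60.3
->  [ 0.0279 -0.214   0.0004] spin 38.4
```

Request:
send_rows:
  deltas: "0.005 -0.035 0 7; 0.01 -0.08 0 15; 0.016 -0.125 0 23; 0.022 -0.17 0 31; 0.028 -0.214 0 38.4"

```text
t: 15.1
eef_pos: [0.5833, -0.0243, 0.1848]
tool_rot: [-0.001, -0.061, 0.998, -0.0]
contact_force: [0.3, 0.4, -0.4]
gripper_width: 0.131
grasp_force: 60.3
```

Request:
send_rows:
  deltas: "0 0 0 0; 0 0 0 0; 0 0 0 0"

```text
t: 15.4
eef_pos: [0.582, -0.0214, 0.1849]
tool_rot: [-0.001, -0.065, 0.998, 0.0]
contact_force: [-0.5, 0.2, -0.5]
gripper_width: 0.132
grasp_force: 60.3
```

Run:
```python
from h import *
goto(.5855,-.0215,.19,97.4)
p=bot.read_camera("wrist");save(p,"w7.png");C=cloud(p);P=C[np.isfinite(C).all(2)]
print([(np.round(r["xyz"],4).tolist(),round(r["confidence"],2)) for r in bot.landmark_of(p,"socket")[:3]])
print([(np.round(r["xyz"],4).tolist(),round(r["confidence"],2)) for r in bot.landmark_of(p,"key_centre")[:3]])
for n in ("wrist","scene","side"):
    if n!="wrist": p=bot.read_camera(n);C=cloud(p);P=C[np.isfinite(C).all(2)]
    T=P[(abs(P[:,2]-.06)<.004)&(abs(P[:,1]+.0215)<.055)&(abs(P[:,0]-.5855)<.055)]
    print(n,len(T),np.median(T[:,2]).round(4),cv2.minAreaRect((T[:,:2]*1000).astype(np.float32)))
    T=P[(P[:,2]>.143)&(P[:,2]<.175)&(np.hypot(P[:,0]-.5855,P[:,1]+.0215)<.03)]
    if len(T)>10: print(" key body",len(T),T.min(0).round(4),T.max(0).round(4))
    print(n,"key",[(np.round(r["xyz"],4).tolist(),round(r["confidence"],2)) for r in bot.landmark_of(p,"key_centre")[:2]])
```

```text
t 15.4 at [ 0.582  -0.0214  0.1849] yaw 97.5 q7 1.7 F [-0.5  0.2 -0.5] w 0.132 g 60.3
->  [-0.0035 -0.0006 -0.0051] spin 0.1
[([0.584, -0.0215, 0.0623], 0.82)]
[([0.5846, -0.0208, 0.1709], 0.93)]
wrist 4441 0.0592 ((584.9766845703125, -20.29095458984375), (76.14763641357422, 76.0500717163086), 7.521645545959473)
 key body 1015 [ 0.558  -0.0373  0.143 ] [ 0.5841 -0.006   0.175 ]
wrist key [([0.5846, -0.0208, 0.1709], 0.93)]
scene 425 0.0595 ((585.3904418945312, -20.714340209960938), (81.531005859375, 78.75655364990234), 6.875328063964844)
 key body 159 [ 0.5621 -0.0283  0.1436] [ 0.6064 -0.0051  0.1747]
scene key [([0.5818, -0.0216, 0.1749], 0.82)]
side 605 0.059 ((584.784912109375, -22.14971160888672), (76.85478210449219, 80.16102600097656), 8.189533233642578)
 key body 193 [ 0.5596 -0.0413  0.1432] [ 0.6046 -0.0178  0.1749]
side key [([0.5788, -0.0233, 0.173], 0.63), ([0.5977, 0.3052, -0.0014], 0.15)]
```

View pics/w7.png

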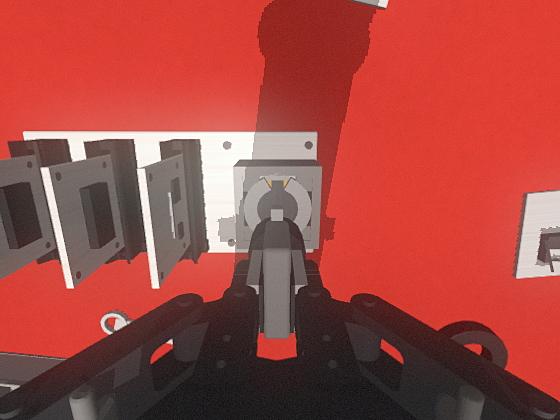

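The wrist view shows the key (278,215) over the socket (277,208). The wing is aligned with the bay, about 3 mm short of the socket in x. Correct that and descend to just above the mouth.

Request:
send_rows:
  deltas: "-0.003 0.0005 0.02 0; -0.003 0.0005 0.04 0; -0.003 0.0005 0.06 0; -0.003 0.0005 0.07 0; -0.003 0.0005 0.07 0"

```text
t: 16.3
eef_pos: [0.585, -0.0217, 0.1146]
tool_rot: [-0.001, -0.064, 0.998, 0.0]
contact_force: [0.1, -0.0, -0.2]
gripper_width: 0.13
grasp_force: 60.3
```

Request:
send_rows:
  deltas: "0 0 0 0; 0 0 0 0"

```text
t: 16.5
eef_pos: [0.5868, -0.0218, 0.117]
tool_rot: [0.001, -0.064, 0.998, 0.0]
contact_force: [-0.6, 1.0, -1.7]
gripper_width: 0.13
grasp_force: 60.3
```

Run:
```python
from h import *
goto(.585,-.0208,.1067,97.5)
for n in ("scene","side","wrist"):
    p=bot.read_camera(n);C=cloud(p);P=C[np.isfinite(C).all(2)]
    T=P[(abs(P[:,2]-.06)<.003)&(abs(P[:,1]+.0215)<.055)&(abs(P[:,0]-.5855)<.055)]
    print(n,len(T),np.round(cv2.minAreaRect((T[:,:2]*1000).astype(np.float32))[0],1))
    T=P[(P[:,2]>.068)&(P[:,2]<.097)&(np.hypot(P[:,0]-.5855,P[:,1]+.0215)<.03)]
    if len(T)>10: print(" key body",len(T),np.percentile(T,1,axis=0).round(4),np.percentile(T,99,axis=0).round(4))
```

```text
t 16.5 at [ 0.5868 -0.0218  0.117 ] yaw 97.4 q7 1.71 F [-0.6  1.  -1.7] w 0.13 g 60.3
->  [0.0017 0.0012 0.0103] spin -0.1
scene 317 [585.7 -20.5]
 key body 100 [ 0.5646 -0.0278  0.0732] [ 0.611  -0.0053  0.0965]
side 409 [584.9 -23.5]
 key body 121 [ 0.5636 -0.0405  0.0722] [ 0.6086 -0.0193  0.0965]
wrist 7233 [585.1 -20.3]
 key body 566 [ 0.5632 -0.0373  0.0738] [ 0.5836 -0.0073  0.0965]
```

Request:
send_rows:
  deltas: "0.0015 0.001 0 0; 0.0015 0.001 0.004 0; 0.0015 0.001 0.008 0; 0.0015 0.001 0.012 0; 0.0015 0.001 0.016 0"

```text
t: 17.15
eef_pos: [0.5842, -0.0209, 0.0993]
tool_rot: [-0.0, -0.064, 0.998, 0.0]
contact_force: [0.9, -0.3, -0.8]
gripper_width: 0.13
grasp_force: 60.3
```

Request:
send_rows:
  deltas: "0 0 0.002 0; 0 0 0.004 0; 0 0 0.004 0"

```text
t: 17.45
eef_pos: [0.5842, -0.021, 0.0956]
tool_rot: [-0.0, -0.064, 0.998, -0.0]
contact_force: [0.2, 0.0, -0.6]
gripper_width: 0.128
grasp_force: 60.3
```

```bash
python3 -c "
from h import *
goto(.585,-.0208,.0907,97.5)"
```

```text
t 17.45 at [ 0.5842 -0.021   0.0956] yaw 97.4 q7 1.72 F [ 0.2  0.  -0.6] w 0.128 g 60.3
->  [-0.0008  0.0001  0.0049] spin -0.1
```

The foot is 11 mm inside with no contact force. Next: push against the spring.

Request:
send_rows:
  deltas: "0 0 0.003 0; 0 0 0.006 0; 0 0 0.009 0; 0 0 0.012 0; 0 0 0.0135 0"
  force: 80

```text
t: 17.95
eef_pos: [0.5847, -0.0209, 0.0825]
tool_rot: [0.0, -0.064, 0.998, 0.0]
contact_force: [-1.8, 0.5, 3.9]
gripper_width: 0.122
grasp_force: 82.9
```

Request:
send_rows:
  deltas: "0 0 0 0; 0 0 0 0; 0 0 0 0"

```text
t: 18.25
eef_pos: [0.5846, -0.0209, 0.0827]
tool_rot: [0.0, -0.064, 0.998, 0.0]
contact_force: [-0.4, 0.6, 4.5]
gripper_width: 0.128
grasp_force: 82.9
```

```bash
python3 -c "
from h import *
goto(.585,-.0208,.082,97.5);print(bot.get_obs()['torque'])"
```

```text
t 18.25 at [ 0.5846 -0.0209  0.0827] yaw 97.4 q7 1.72 F [-0.4  0.6  4.5] w 0.128 g 82.9
->  [-0.0004  0.0001  0.0007] spin -0.1
[-0.04061133  0.09403587 -0.04403624]
```

Request:
send_rows:
  deltas: "0 0 0.001 0; 0 0 0.0015 0; 0 0 0.0015 2; 0 0 0.0015 6; 0 0 0.0015 10"

```text
t: 18.75
eef_pos: [0.5847, -0.0206, 0.081]
tool_rot: [0.0, 0.025, 1.0, 0.0]
contact_force: [-0.5, 0.2, 5.6]
gripper_width: 0.13
grasp_force: 83.3
```

```bash
python3 -c "
from h import *
goto(.585,-.0208,.081,9);print(bot.get_obs()['torque'])"
```

```text
t 18.75 at [ 0.5847 -0.0206  0.081 ] yaw 87.2 q7 1.57 F [-0.5  0.2  5.6] w 0.13 g 83.3
->  [-0.0003 -0.0002  0.    ] spin 78.2
[0.17256316 0.03238013 0.11931167]
```

Request:
send_rows:
  deltas: "0 0 0 5; 0 0 0 10; 0 0 0 15; 0 0 0 20; 0 0 0 25"

```text
t: 19.25
eef_pos: [0.5846, -0.0205, 0.081]
tool_rot: [0.0, 0.241, 0.971, 0.0]
contact_force: [0.3, 1.1, 5.0]
gripper_width: 0.128
grasp_force: 83.3
```

Request:
send_rows:
  deltas: "0 0 0 5; 0 0 0 10; 0 0 0 15; 0 0 0 20; 0 0 0 25"

```text
t: 19.75
eef_pos: [0.5846, -0.0204, 0.081]
tool_rot: [0.0, 0.445, 0.896, 0.0]
contact_force: [-0.7, 1.4, 4.9]
gripper_width: 0.124
grasp_force: 83.3
```

```bash
python3 -c "
from h import *
goto(.585,-.0208,.081,9);print(bot.get_obs()['torque'])"
```

```text
t 19.75 at [ 0.5846 -0.0204  0.081 ] yaw 37.2 q7 0.87 F [-0.7  1.4  4.9] w 0.124 g 83.3
->  [-0.0006  0.0001  0.    ] spin 28.2
[0.3304317  0.11119645 0.18157242]
```

Request:
send_rows:
  deltas: "0 0 0 5; 0 0 0 10; 0 0 0 15; 0 0 0 20; 0 0 0 24"

```text
t: 20.25
eef_pos: [0.5846, -0.0203, 0.081]
tool_rot: [-0.0, 0.621, 0.784, 0.0]
contact_force: [0.4, 1.0, 5.1]
gripper_width: 0.125
grasp_force: 83.2
```

Request:
send_rows:
  deltas: "0 0 0 2; 0 0 0 4; 0 0 0 4; 0 0 0 4"

```text
t: 20.65
eef_pos: [0.5846, -0.0202, 0.081]
tool_rot: [-0.0, 0.647, 0.763, 0.0]
contact_force: [0.1, 1.9, 5.2]
gripper_width: 0.125
grasp_force: 83.2
```

Run:
```python
from h import *
goto(.585,-.0208,.081,9);print(bot.get_obs()['torque'])
for n in("side","wrist"):
    p=bot.read_camera(n);C=cloud(p);P=C[np.isfinite(C).all(2)]
    T=P[(P[:,2]>.066)&(P[:,2]<.108)&(np.hypot(P[:,0]-.5855,P[:,1]+.0215)<.03)]
    if n=="wrist": save(p,"w8.png")
    U=P[(abs(P[:,0]-.597)<.06)&(abs(P[:,1]+.11)<.025)&(P[:,2]>.1)&(P[:,2]<.13)]
    print(n,"card top",np.percentile(U[:,2],98).round(4) if len(U)>5 else 0, [(np.round(r["xyz"],4).tolist(),round(r["confidence"],2)) for r in bot.landmark_of(p,"key_centre")[:1]])
```

```text
t 20.65 at [ 0.5846 -0.0202  0.081 ] yaw 9.4 q7 0.48 F [0.1 1.9 5.2] w 0.125 g 83.2
->  [-0.0006  0.0003 -0.    ] spin 0.4
[0.40822094 0.01400898 0.18878082]
side card top 0.1179 [([0.5821, -0.0187, 0.0717], 0.51)]
wrist card top 0 [([0.5881, -0.0201, 0.0709], 0.95)]
```

View pics/w8.png

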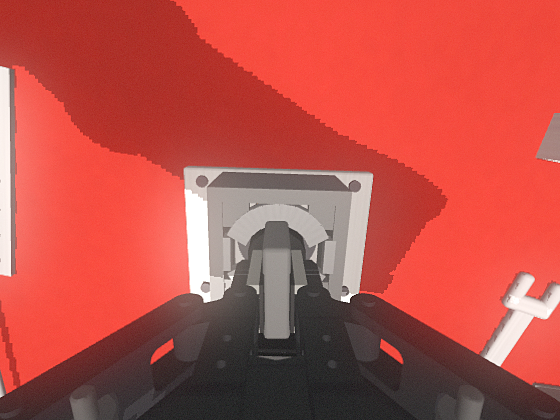

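The key (275,270) is still square in the jaws after the turn, so it has not slipped. One last nudge to the stop, then a check.

Request:
send_rows:
  deltas: "0 0 0 1; 0 0 0 2; 0 0 0 2; 0 0 0 2"

```text
t: 21.25
eef_pos: [0.5847, -0.0202, 0.081]
tool_rot: [-0.0, 0.66, 0.751, 0.0]
contact_force: [-0.1, 0.6, 5.3]
gripper_width: 0.126
grasp_force: 83.3
```

Run:
```python
from h import *
goto(.585,-.0208,.081,9);print(bot.get_obs()['torque'])
print(bot.hand_in())
```

```text
t 21.25 at [ 0.5847 -0.0202  0.081 ] yaw 7.4 q7 0.45 F [-0.1  0.6  5.3] w 0.126 g 83.3
->  [-0.0006  0.0002 -0.    ] spin -1.6
[0.37031707 0.05911317 0.32546223]
the job is handed in; nothing more can be done
None
```

I handed the job in at 21.3 s: the card is standing fully down in the empty slot and released, and the key is pushed down, turned about 90° clockwise and still gripped. `bot.hand_in()` gave no verdict, so this rests on my own force, pose and camera readings.

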